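# Slide a tall battery pack onto its charging contacts and switch the charger on

### The job

Slide the tall lilac battery pack upright along the mat, pushing it low at its foot so that it does not topple, into the open mouth of the grey charging dock and on until it presses the sprung contact pad at the back; hold it on the pad for a second with about 10 N on top of what sliding takes, and never bottom the pad out with a hard shove (20 N). Then ease off so that the pack stays standing against the sprung contacts, and flip the dock's switch lever over to on. Never lift or tip the pack, and leave the other things on the bench where they are.

Things in the scene. Friction and masses are not known exactly. Their poses are not given: they have to be found in the camera images.
- pack: loose upright battery pack: lilac cylinder, 60 mm diameter, 200 mm tall, copper band of the same diameter on its lowest 28 mm, black cap; about 0.6 kg. Origin: centre of its underside, z along its axis, its yaw means nothing. Tall and narrow: pressed on the pad with the push above about 30 mm from the mat it tips over. Friction on the mat, about 2.5 to 5 N, differs from run to run
- dock: grey charging dock fixed to the bench. Origin on the bench midway between two fences 22 mm high; x points into the dock (pushing direction), y left, z up. Fences: inner faces at y = +-38 mm, 12 mm thick, x = -75 to 75 mm, flared outward from there to about x = -107 mm, y = +-50 mm. No floor: the pack slides on the mat. Housing 87 mm high from x = 85 mm, y = -80 to 100 mm
- dock_mouth (a point): point on the bench at the middle of the mouth, where the straight fences begin: dock x = -75 mm, y = 0
- switch (a joint): toggle lever of the charger, rad: 0 = off (leaning towards the dock's -x), 1.0 = fully on (leaning towards the dock's +x); it swings about the dock's y axis, stays where it is left and needs only a light push
- switch_tip (a point): centre of the 26 mm ball at the top of the red switch lever. The lever pivots 61 mm from it, on a block right of the fences (pivot at dock x = 75, y = -125 mm, 34 mm up); the ball stands about 87 mm above the bench when off, 94 mm upright
- pad_front (a point): dock point x = 0, y = 0, 18 mm up: foremost place where the free face of the orange sprung contact pad can be. The pad (44 mm wide, 7 to 29 mm above the bench, on a black block) really stands 0 to 45 mm deeper, unmeasured: feel for it
- pad_rear (a point): dock point x = 45 mm, y = 0, 18 mm up: deepest place where the free pad face can be. The pad gives 13 mm on its spring: 2 N at first touch, then about 0.8 N per mm, 12 N at the end, then rigid. When the push is eased off it drives the pack back a few mm until the mat's friction holds the pack against it
- spool: bystander: steel-grey solder spool, 58 mm across, 56 mm high; origin centre of its underside
- tape: bystander: red tape ring, 72 mm across, 18 mm high; origin centre of its underside
- driver: bystander: green screwdriver lying down; origin centre of its underside
- meter: bystander: red multimeter lying flat, 190 x 90 x 40 mm; origin centre of its underside
- cleaner: bystander: blue spray can, 52 mm across, 170 mm tall; origin centre of its underside
- nuts: bystander: white parts tray, 90 x 70 x 25 mm; origin centre of its underside
- knife: bystander: green utility knife lying flat, 140 mm long; origin centre of its underside
- cell_center (a point): bystander: middle of a single lilac cell, 18 x 65 mm, lying on the mat

How it is judged:
By the outcome, as a careful person would: the job done as asked, in the order asked, and still so for the second after the job is handed in, with the robot touching nothing.
It also fails if it takes over 72 s, if anything falls off the work surface, if the arm or the gripper's body presses on something with over 40 N, if the wrist force passes 120 N, or if a joint passes its speed limit or range.

### The arm

A 6-joint arm with a two-finger parallel gripper is mounted at the origin on the work surface. World frame = base frame: x ahead of the robot, y to its left, z up, the work surface at z = 0. Lengths are in m, angles in rad, forces in N, time in s.
With the tool pointing down it reaches from about 0.3 to 0.775 m from the base axis. Payload 14.6 kg.
Tool frame: the origin (TCP) lies at the very end of the fingers, on their centre line; the grasp point (between the pads) lies 19 mm behind it; z points along the fingers, y is the direction in which the jaws open and shut (so a half turn about z gives the same grasp; the last joint's range is limited). The gripper opens to 94 mm and grips with 3 to 60 N. Pads are 16 mm wide; open, the fingers measure 119 mm over their backs; the gripper's body (75 mm by 177 mm) begins 78 mm behind the grasp point.
Start: joints at [-1.33, 0.3, 1.521, -0, 1.321, -0.067], TCP at [0.167, -0.524, 0.205] pointing down, gripper open.
Joint ranges: [-3.03, 3.03], [-0.79, 2.21], [0.23, 2.52], [-1.04, 4.18], [0, 3.07], [-2.55, 2.55]. Speed limits (rad/s): [2.22, 2.22, 2.57, 3.14, 3.14, 3.14].

### API

Orientations are given as [roll, pitch, yaw] about the fixed x, y, z axes, in that order (R = Rz(yaw) Ry(pitch) Rx(roll)).
In Python, from station import ctrl, eyes gives the robot as it stands.
- The arm moves only by the tool jog_arm, never from a script. Its argument "moves" is a list of rows, each a list of 3 entries, a list of its own where there are three numbers: the shift along the world's x, y, z in mm, then the turn, a rotation vector about the world's x, y, z in units of 5 degrees (1.0 is 5 degrees), then the finger opening in mm, from 0 to 94. In form: [[[tx, ty, tz], [wx, wy, wz], jaw], ...]. A call has 1 to 5 rows; each row is the pose to reach, as a shift and turn from the pose commanded when the call began; what a row does not reach only later rows make up. A row lasts 1/12 s, in which the tool goes at most 41.7 mm and 7.16 degrees, less where a joint would pass 70% of its speed; a pose out of reach is approached as far as the arm can. A call with a gripper value outside its range is refused whole. The fingers move at their own pace and stop on an object; "squeeze" is the grip in N (left out, the last holds). Time passes only in rows, so rows that repeat a pose let the fingers close. It gives the time, the measured TCP pose, the force and the opening at its end, in the units of the state.
- ctrl.get_obs(): the state, without advancing time (a new reading comes with each control period).
- eyes.camera(name): name is "side" or "top" or "wrist"; returns a dict with "frame" (420x560x3 uint8, red, green, blue), "vertical_fov" (degrees; the focal length in pixels is half the picture's height over the tangent of half this angle, whatever the lens; pixels are square), "cx", "cy" (the principal point, pixels), "k1" (the pictures are not rectified: a ray, as slopes to the right and down, at radius r is drawn at 1 + k1 r^2 times it, then the intrinsics apply), "eye" and "attitude" of the camera in the world; the wrist camera has in their place "hand_eye" (4x4, takes a point from camera to tool coordinates, whose origin is the TCP and whose axes are the flange's). Camera axes: x right, y down, z forward; pixel columns grow to the right and rows downward; lengths in m; the calibration is good to about 2 mm. A picture is of the moment at which its call begins: read the wrist's pose just before it. There is no depth.
- ctrl.hand_in(): hands the job in, once; it reports no verdict.
The state is a dict: "time_s": time; "qpos": joint angles; "joint_vel": joint speeds; "tau": joint torques, N m; "ee_pos": TCP position; "eef_rot": TCP orientation; "force": force on the tool from outside, world axes, zero at the start; "moment": the same for the moment, N m; "grip_width": finger opening in m.
Only numpy, scipy, OpenCV 4.12 (cv2) and the standard library are available. Lean on these libraries where they do the work, as an engineer would, in place of code of your own. Each camera call takes 0.05 s, during which the arm holds its last target.

## Working session

There is one attempt and no reset: what is moved stays moved. The work goes in short steps, Python scripts to look and compute and a tool call to move; the robot and the scene stay as the last step left them, time stands still between calls to the robot, and variables do not carry over. Pictures are saved under pics/ and viewed, and the job is handed in when it is done.

Besides the shell and the picture viewer there is one more tool, called after ">>>" as name([rows], argument=value, ...), one row to a line, values as JSON. jog_arm: Moves the arm, as the interface text tells. Its arguments: {"type":"object","properties":{"moves":{"type":"array","items":{"type":"array"}},"squeeze":{"type":"number"}},"required":["moves"]}

```bash
mkdir -p pics
cat > h.py <<'E'
import numpy as np, cv2
from station import ctrl, eyes
def snap(n,f):
    o=ctrl.get_obs(); c=eyes.camera(n); cv2.imwrite(f'pics/{f}.png',c['frame'][:,:,::-1])
    import pickle; pickle.dump((o,c),open(f'pics/{f}.pkl','wb')); return o,c
E
python3 - <<'E'
from h import *
for n in('side','top','wrist'):
    o,c=snap(n,n+'0'); print(n,{k:v for k,v in c.items() if k!='frame'})
print(o)
E
```

```text
side {'vertical_fov': 52.37179817640002, 'cx': 283.0751767519602, 'cy': 212.83459726780117, 'k1': -0.05162769858820957, 'eye': array([ 0.51670802, -0.75109649,  0.63580137]), 'attitude': array([-2.18140383e+00, -3.25637017e-04, -1.06015508e-02])}
top {'vertical_fov': 44.67256136195228, 'cx': 277.74622404465214, 'cy': 217.7934724950515, 'k1': -0.15801558650501404, 'eye': array([ 0.43210768, -0.00722702,  1.25772391]), 'attitude': array([-3.06423939, -0.00392258, -1.54374315])}
wrist {'vertical_fov': 69.06589666354276, 'cx': 279.5108297420216, 'cy': 210.01849394207196, 'k1': -0.01012455551170591, 'hand_eye': array([[-3.02109780e-04, -9.65938014e-01, -2.58773381e-01,
         7.56190767e-02],
       [ 9.99999940e-01, -2.48242105e-04, -2.40841143e-04,
         1.30361348e-04],
       [ 1.68399166e-04, -2.58773438e-01,  9.65938031e-01,
        -1.78964502e-01],
       [ 0.00000000e+00,  0.00000000e+00,  0.00000000e+00,
         1.00000000e+00]])}
{'time_s': 0.1, 'qpos': array([-1.32959343e+00,  3.00404353e-01,  1.52151050e+00,  1.91465979e-05,
        1.32072201e+00, -6.66016531e-02]), 'joint_vel': array([ 0.00120329, -0.00188635, -0.00187654, -0.00176877, -0.00235753,
        0.00042284]), 'tau': array([-4.77322756e-04, -5.32644296e+01, -3.53283691e+01,  7.09266728e-02,
        2.35086889e-02, -6.12290251e-05]), 'ee_pos': array([ 0.16657606, -0.52391856,  0.20495281]), 'eef_rot': array([-3.14055199e+00, -8.79995476e-05,  3.07799755e-01]), 'force': array([-0.02121535, -0.38549923, -0.09181269]), 'moment': array([-0.07105019, -0.02646681, -0.00032614]), 'grip_width': 0.09439304397468128}
```

View pics/top0.png

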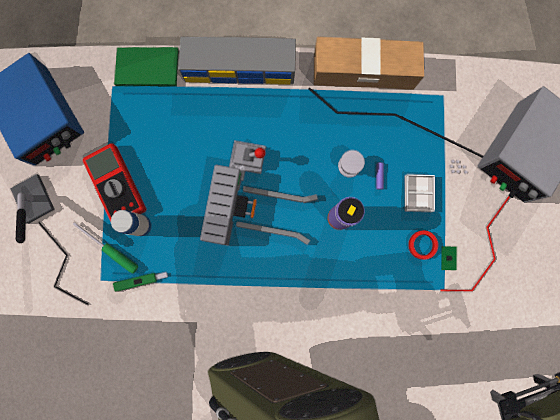

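View pics/side0.png

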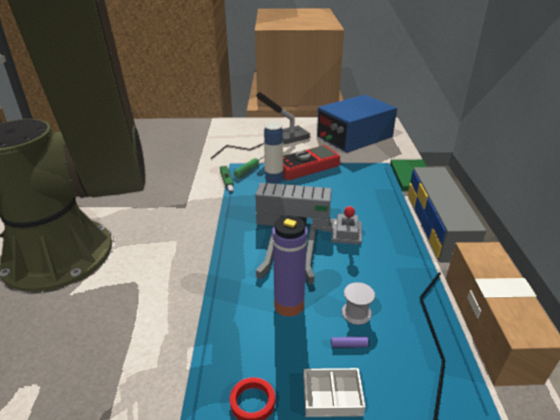

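View pics/wrist0.png

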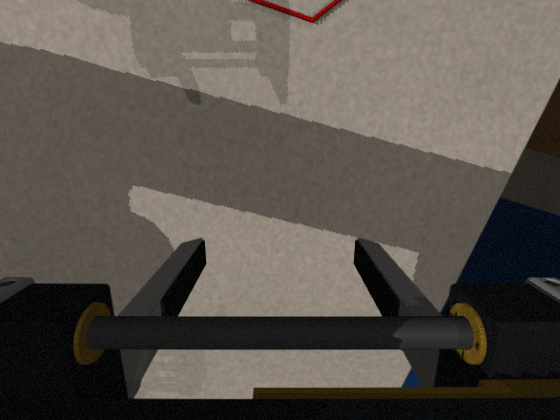

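```bash
cat >> h.py <<'E'
import pickle
from scipy.spatial.transform import Rotation as R
def load(f): return pickle.load(open(f'pics/{f}.pkl','rb'))
def campose(o,c):
    if 'eye' in c: return R.from_euler('xyz',c['attitude']).as_matrix(), c['eye']
    T=R.from_euler('xyz',o['eef_rot']).as_matrix(); H=c['hand_eye']
    return T@H[:3,:3], T@H[:3,3]+o['ee_pos']
def proj(f,P):
    o,c=load(f); M,e=campose(o,c); p=(np.atleast_2d(P)-e)@M; s=p[:,:2]/p[:,2:]
    F=210/np.tan(np.radians(c['vertical_fov']/2)); s=s*(1+c['k1']*(s**2).sum(1,keepdims=True))
    return s*F+[c['cx'],c['cy']]
def ray(f,u):
    o,c=load(f); M,e=campose(o,c); F=210/np.tan(np.radians(c['vertical_fov']/2))
    d=(np.atleast_2d(u)-[c['cx'],c['cy']])/F; s=d.copy()
    for _ in range(20): s=d/(1+c['k1']*(s**2).sum(1,keepdims=True))
    return e, np.c_[s,np.ones(len(s))]@M.T
def onz(f,u,z=0):
    e,d=ray(f,u); return e+d*((z-e[2])/d[:,2:])
def crop(f,x0,y0,w,h,k,out):
    im=cv2.imread(f'pics/{f}.png')[y0:y0+h,x0:x0+w]; cv2.imwrite(f'pics/{out}.png',cv2.resize(im,None,fx=k,fy=k,interpolation=cv2.INTER_CUBIC))
E
python3 - <<'E'
from h import *
crop('top0',190,130,200,130,4,'topc'); crop('side0',200,150,180,180,3.3,'sidec')
print(proj('top0',[[.4,0,0],[.5,0,0],[.4,.1,0]]))
E
```

```text
[[272.4351277  270.38688512]
 [273.55714703 229.69758393]
 [231.72710795 269.22046332]]
```

View pics/topc.png

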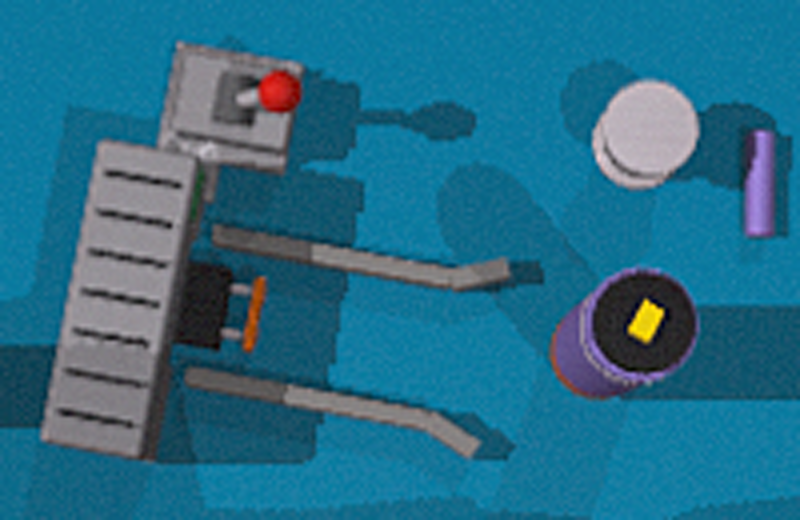

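View pics/sidec.png

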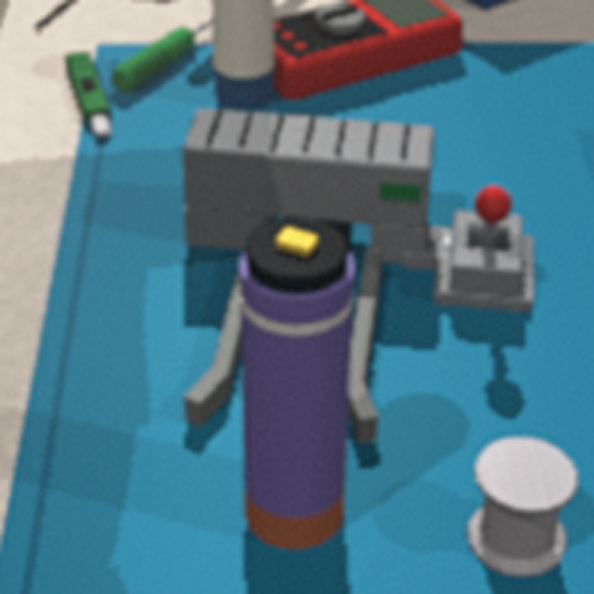

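Run:
```python
from h import *
from scipy.optimize import least_squares
D=np.array([[85,-80,87],[85,100,87],[45,-125,87],[-75,-38,22],[-75,-50,22],[-75,38,22],[-75,50,22]])/1e3
U=np.array([[198,152],[143,456],[280,92],[460,290],[455,268],[437,412],[422,430]])/4+[190,130]
def W(p,D=D):
    c,s=np.cos(p[2]),np.sin(p[2]); return np.c_[p[0]+c*D[:,0]-s*D[:,1],p[1]+s*D[:,0]+c*D[:,1],D[:,2]]
r=least_squares(lambda p:(proj('top0',W(p))-U).ravel(),[.5,.05,1.5],loss='soft_l1')
print(r.x,np.degrees(r.x[2])); print((proj('top0',W(r.x))-U).round(1))
top=onz('top0',[645/4+190,322/4+130],.2)[0]; print('pack cap',top)
S=W(r.x); su=proj('side0',S); print(((su-[200,150])*3.3).round(0))
# pack: base bottom side
print('side top',onz('side0',[298/3.3+200,240/3.3+150],.2))
b=onz('side0',[295/3.3+200,546/3.3+150],0)[0]; print('front base',b)
def inv(P): d=P[:2]-r.x[:2]; c,s=np.cos(r.x[2]),np.sin(r.x[2]); return c*d[0]+s*d[1],-s*d[0]+c*d[1]
print('pack in dock',inv(top))
print('spool',onz('top0',[652/4+190,125/4+130],.056), 'cell',onz('top0',[760/4+190,183/4+130],.009))
```

```text
[0.54283404 0.00967346 1.41202503] 80.90307491323964
[[ 0.6  0.5]
 [-0.6  0.8]
 [ 0.7 -0.2]
 [-1.8 -0.6]
 [ 0.4  0.1]
 [-1.7 -0.4]
 [ 1.1 -0.1]]
pack cap [ 0.53362187 -0.1620243   0.2       ]
[[429. 168.]
 [179. 147.]
 [491. 205.]
 [343. 381.]
 [361. 383.]
 [227. 370.]
 [209. 368.]]
side top [[ 0.53558896 -0.15825391  0.2       ]]
front base [ 0.53511144 -0.18947362  0.        ]
pack in dock (np.float64(-0.17099469054561586), np.float64(-0.018049985135360238))
spool [[ 0.665944   -0.18577541  0.056     ]] cell [[ 0.64078442 -0.26087892  0.009     ]]
```

```bash
cat >> h.py <<'E'
DX=np.array([.5428,.0097]); YA=1.412
def d2w(x,y): c,s=np.cos(YA),np.sin(YA); return DX+np.array([c*x-s*y,s*x+c*y])/1000
def w2d(p): d=(np.asarray(p)[:2]-DX)*1000; c,s=np.cos(YA),np.sin(YA); return np.array([c*d[0]+s*d[1],-s*d[0]+c*d[1]])
def target(x,y,z,tilt,yawoff=0):
    k=np.array([np.sin(YA),-np.cos(YA),0])
    return np.r_[d2w(x,y),z/1000], R.from_rotvec(k*np.radians(tilt))*R.from_euler('xyz',[np.pi,0,YA+np.radians(yawoff)])
def go(*a):
    o=ctrl.get_obs(); p,r=target(*a); q=R.from_euler('xyz',o['eef_rot'])
    print('shift',((p-o['ee_pos'])*1000).round(1),'turn',((r*q.inv()).as_rotvec(degrees=True)/5).round(2),'t',o['time_s'])
def st():
    o=ctrl.get_obs(); f=o['force']; c,s=np.cos(YA),np.sin(YA)
    print('t',round(o['time_s'],2),'dock',w2d(o['ee_pos']).round(1),'z',round(o['ee_pos'][2]*1000,1),'F dock',np.round([c*f[0]+s*f[1],-s*f[0]+c*f[1],f[2]],2),'rot',R.from_euler('xyz',o['eef_rot']).as_matrix()[:,2].round(2),'q',o['qpos'].round(2),'w',round(o['grip_width'],3))
E
python3 - <<'E'
from h import *
print(w2d([.535,-.16]))
go(-340,-19,205,38)
print(onz('top0',[[424,245],[420,193]],.02))
E
```

```text
[-168.79830387  -19.13276277]
shift [341.2 194.9  -0. ] turn [ 6.05 -5.22 12.16] t 0.15
[[ 0.47098378 -0.37026924  0.02      ]
 [ 0.59923481 -0.35947736  0.02      ]]
```

>>> jog_arm([
  [[41, 23, 0], [0.6, -0.5, 1.2], 32],
  [[80, 46, 0], [1.2, -1.0, 2.4], 32],
  [[120, 69, 0], [1.8, -1.5, 3.6], 32],
  [[155, 92, 0], [2.4, -2.0, 4.8], 32],
  [[180, 110, 0], [3.0, -2.6, 6.0], 32],
])

```text
time_s: 0.57
ee_pos: [0.3459, -0.4145, 0.2056]
eef_rot: [-3.042, -0.33, 0.822]
force: [-0.2, -0.4, -1.0]
grip_width: 0.0639
```

```bash
python3 -c "
from h import *
st();go(-300,-19,205,38)"
```

```text
t 0.57 dock [-450.   127.4] z 205.6 F dock [-0.43  0.17 -0.97] rot [ 0.15  0.3  -0.94] q [-1.08  0.39  1.44  0.28  1.52 -0.39] w 0.064
shift [168.3 125.   -0.6] turn [ 3.03 -2.61  6.14] t 0.5667
```

>>> jog_arm([
  [[34, 25, 0], [0.6, -0.5, 1.2], 32],
  [[68, 50, 0], [1.2, -1.0, 2.4], 32],
  [[102, 75, 0], [1.8, -1.5, 3.6], 32],
  [[136, 100, 0], [2.4, -2.1, 4.8], 32],
  [[168, 125, 0], [3.0, -2.6, 6.1], 32],
])

```text
time_s: 0.98
ee_pos: [0.5126, -0.2902, 0.2053]
eef_rot: [-3.137, -0.657, 1.396]
force: [-0.4, -1.1, 0.2]
grip_width: 0.0328
```

```bash
python3 -c "
from h import *
st();go(-240,-19,12,38);snap('side','s1')"
```

```text
t 0.98 dock [-300.9  -17.6] z 205.3 F dock [-1.11  0.27  0.19] rot [ 0.1   0.6  -0.79] q [-0.81  0.6   1.22  0.52  1.73 -0.66] w 0.033
shift [  11.    59.9 -193.3] turn [ 0.07 -0.05  0.16] t 0.9833
```

View pics/s1.png

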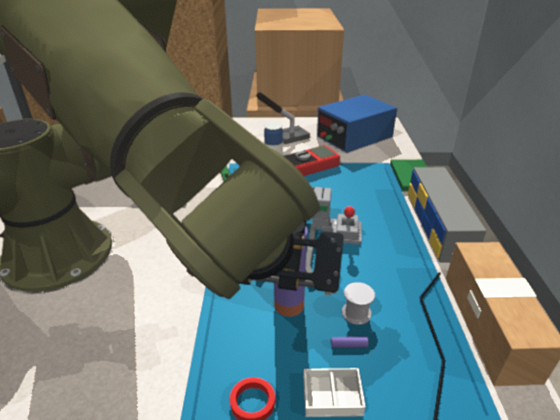

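```bash
python3 -c "
from h import *
snap('top','t1')"
```

```text
(no output)
```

View pics/t1.png

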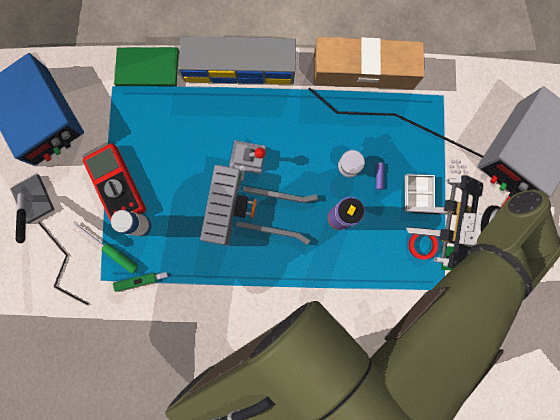

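>>> jog_arm([
  [[2, 10, -39], [0, 0, 0.1], 32],
  [[4, 20, -78], [0, 0, 0.1], 32],
  [[6, 30, -117], [0.1, 0, 0.2], 32],
  [[7, 40, -155], [0.1, 0, 0.2], 32],
  [[8, 48, -180], [0.1, 0, 0.2], 32],
])

```text
time_s: 1.5
ee_pos: [0.518, -0.2422, 0.0219]
eef_rot: [-3.128, -0.663, 1.403]
force: [0.3, -0.2, -0.4]
grip_width: 0.0324
```

```bash
python3 -c "
from h import *
st();go(-215,-19,11,38);snap('top','t2');snap('wrist','w2');snap('side','s2')"
```

```text
t 1.5 dock [-252.7  -15.4] z 21.9 F dock [-0.15 -0.34 -0.39] rot [ 0.09  0.61 -0.79] q [-0.75  0.77  1.41  0.54  1.4  -0.8 ] w 0.032
shift [  9.5  36.6 -10.9] turn [-0.02 -0.12  0.01] t 1.5
```

View pics/t2.png

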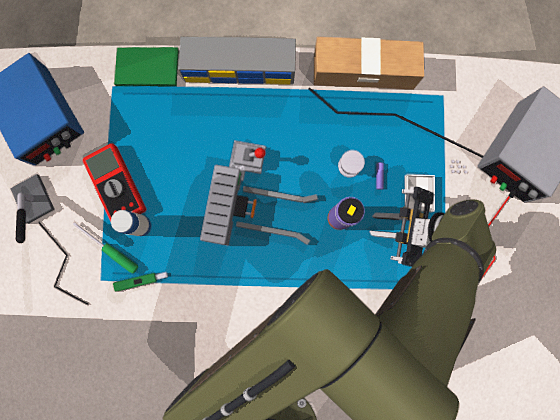

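View pics/w2.png

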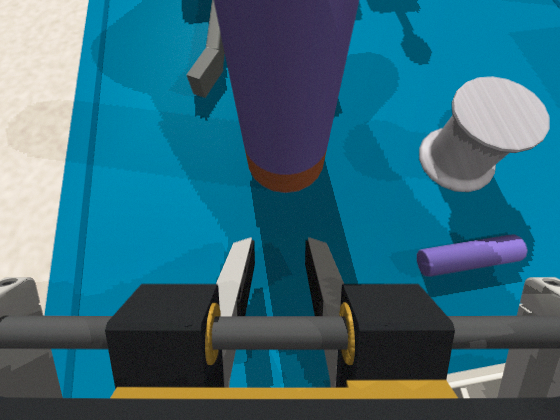

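View pics/s2.png

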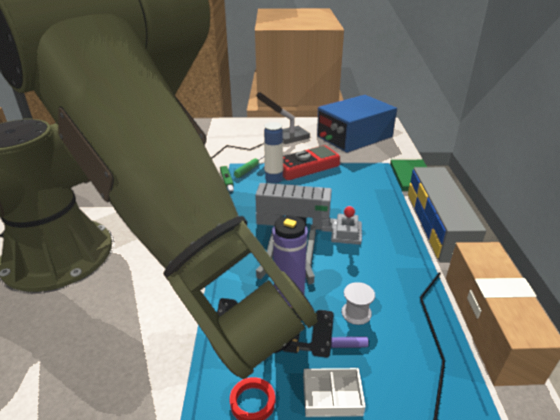

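>>> jog_arm([
  [[5, 10, -4], [0, 0, 0], 32],
  [[9, 20, -8], [0, -0.1, 0], 32],
  [[9, 28, -9], [0, -0.1, 0], 32],
  [[10, 34, -10], [0, -0.1, 0], 32],
  [[10, 34, -10], [0, -0.1, 0], 32],
])

```text
time_s: 2.07
ee_pos: [0.5298, -0.2081, 0.016]
eef_rot: [3.139, -0.663, 1.415]
force: [-0.6, -0.3, 0.2]
grip_width: 0.0319
```

```bash
python3 -c "
from h import *
st();go(-200,-19,11,38);go(-120,0,11,38)"
```

```text
t 2.07 dock [-217.1  -21.6] z 16.0 F dock [-0.35  0.6   0.17] rot [ 0.1   0.61 -0.79] q [-0.7   0.76  1.46  0.57  1.35 -0.79] w 0.032
shift [ 0.2 17.3 -5. ] turn [ 0.    0.03 -0.01] t 2.0667
shift [-5.9 99.3 -5. ] turn [ 0.    0.03 -0.01] t 2.0667
```

>>> jog_arm([
  [[0, 4, -3], [0, 0, 0], 32],
  [[-1, 8, -5], [0, 0, 0], 32],
  [[-1, 11, -5], [0, 0, 0], 32],
  [[-1, 13, -5], [0, 0, 0], 32],
  [[-1, 15, -5], [0, 0, 0], 32],
])

```text
time_s: 2.48
ee_pos: [0.5285, -0.1943, 0.0105]
eef_rot: [3.139, -0.663, 1.413]
force: [0.2, -0.1, -0.2]
grip_width: 0.032
```

```bash
python3 -c "
from h import *
st();snap('wrist','w3');go(-115,0,11,38)"
```

```text
t 2.48 dock [-203.7  -18.1] z 10.5 F dock [-0.07 -0.25 -0.21] rot [ 0.1   0.61 -0.79] q [-0.68  0.75  1.49  0.58  1.32 -0.79] w 0.032
shift [-3.9 90.1  0.5] turn [0.   0.02 0.  ] t 2.5333
```

View pics/w3.png

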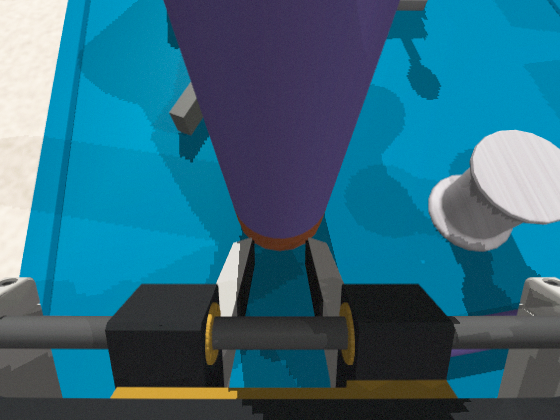

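>>> jog_arm([
  [[0, 2, 0], [0, 0, 0], 32],
  [[0, 4, 0], [0, 0, 0], 32],
  [[0, 7, 0], [0, 0, 0], 32],
  [[0, 10, 0], [0, 0, 0], 32],
  [[0, 13, 0], [0, 0, 0], 32],
])

```text
time_s: 2.95
ee_pos: [0.5286, -0.1813, 0.0105]
eef_rot: [3.139, -0.663, 1.413]
force: [-0.0, -3.2, 0.1]
grip_width: 0.0322
```

```bash
python3 -c "
from h import *
st();snap('wrist','w4');snap('side','s4');go(-115,0,11,38)"
```

```text
t 2.95 dock [-190.9  -16.2] z 10.5 F dock [-3.17 -0.48  0.09] rot [ 0.1   0.61 -0.79] q [-0.66  0.74  1.51  0.59  1.31 -0.79] w 0.032
shift [-3.9 77.   0.5] turn [ 0.    0.02 -0.  ] t 3.05
```

View pics/w4.png

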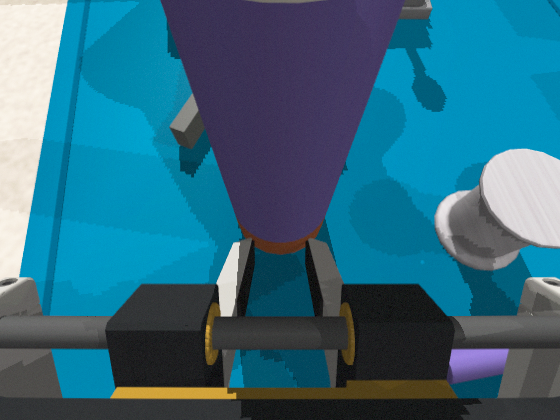

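View pics/s4.png

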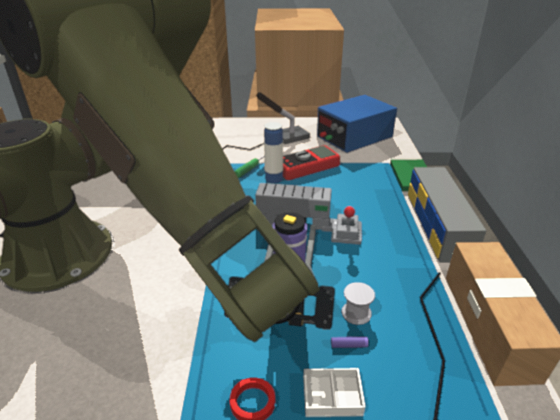

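>>> jog_arm([
  [[0, 4, 0], [0, 0, 0], 32],
  [[0, 8, 0], [0, 0, 0], 32],
  [[-1, 12, 0], [0, 0, 0], 32],
  [[-1, 16, 0], [0, 0, 0], 32],
  [[-1, 20, 0], [0, 0, 0], 32],
])

```text
time_s: 3.47
ee_pos: [0.5275, -0.1609, 0.0105]
eef_rot: [3.139, -0.663, 1.413]
force: [-0.3, -4.2, 0.0]
grip_width: 0.032
```

>>> jog_arm([
  [[0, 4, 0], [0, 0, 0], 32],
  [[0, 8, 0], [0, 0, 0], 32],
  [[-1, 12, 0], [0, 0, 0], 32],
  [[-1, 16, 0], [0, 0, 0], 32],
  [[-1, 20, 0], [0, 0, 0], 32],
])

```text
time_s: 3.88
ee_pos: [0.5264, -0.141, 0.0105]
eef_rot: [3.139, -0.663, 1.413]
force: [0.6, -4.6, 1.2]
grip_width: 0.0322
```

```bash
python3 -c "
from h import *
st();snap('wrist','w5');snap('top','t5');go(-105,0,11,38);crop('t5',190,130,200,130,4,'t5c')"
```

```text
t 3.88 dock [-151.4   -7.7] z 10.5 F dock [-4.41 -1.34  1.16] rot [ 0.1   0.61 -0.79] q [-0.61  0.7   1.59  0.62  1.25 -0.77] w 0.032
shift [-0.2 46.6  0.5] turn [-0.    0.02 -0.  ] t 3.9833
```

View pics/w5.png

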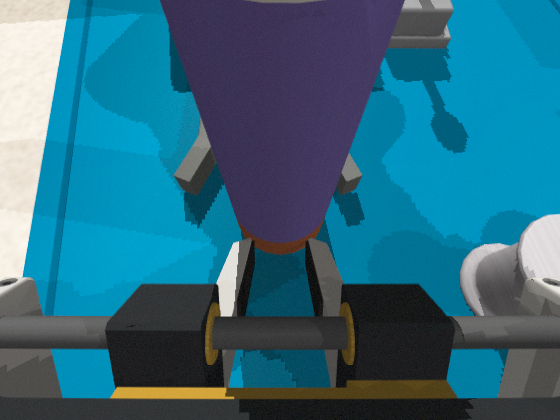

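View pics/t5c.png

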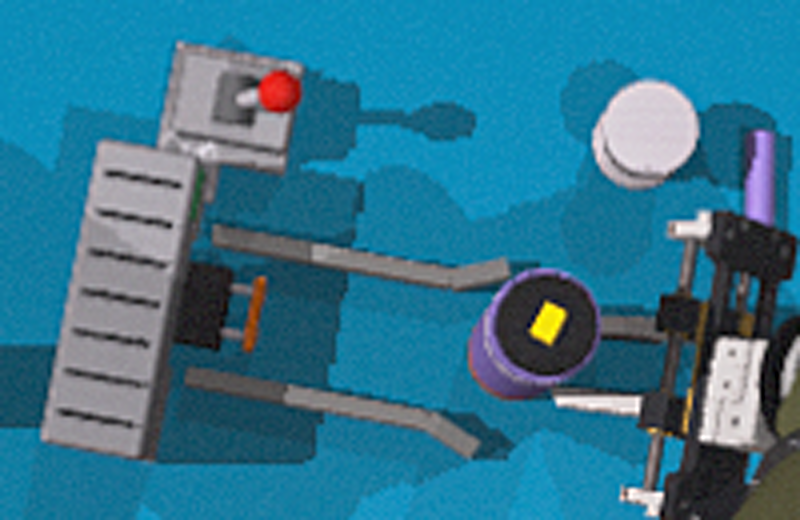

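```bash
python3 -c "
from h import *
print(w2d(onz('t5',[547/4+190,322/4+130],.2)[0]))"
```

```text
[-120.59017621   -8.56386222]
```

>>> jog_arm([
  [[-1, 4, 0], [0, 0, 0], 32],
  [[-1, 8, 0], [0, 0, 0], 32],
  [[-2, 12, 0], [0, 0, 0], 32],
  [[-2, 16, 0], [0, 0, 0], 32],
  [[-2, 20, 0], [0, 0, 0], 32],
])

```text
time_s: 4.4
ee_pos: [0.5244, -0.1209, 0.0104]
eef_rot: [3.139, -0.663, 1.413]
force: [0.6, -3.6, -0.4]
grip_width: 0.0321
```

```bash
python3 -c "
from h import *
st();go(-105,0,11,38)"
```

```text
t 4.4 dock [-131.9   -2.5] z 10.4 F dock [-3.51 -1.15 -0.41] rot [ 0.1   0.61 -0.79] q [-0.58  0.68  1.62  0.64  1.23 -0.77] w 0.032
shift [ 1.8 27.   0.6] turn [0.   0.02 0.  ] t 4.4
```

>>> jog_arm([
  [[0, 4, 0], [0, 0, 0], 32],
  [[0, 8, 0], [0, 0, 0], 32],
  [[0, 12, 0], [0, 0, 0], 32],
  [[1, 16, 0], [0, 0, 0], 32],
  [[1, 20, 0], [0, 0, 0], 32],
])

```text
time_s: 4.82
ee_pos: [0.5256, -0.101, 0.0105]
eef_rot: [3.139, -0.663, 1.413]
force: [0.5, -3.4, 1.2]
grip_width: 0.0321
```

```bash
python3 -c "
from h import *
st();snap('wrist','w6');snap('top','t6');crop('t6',190,130,200,130,4,'t6c')
go(-60,0,11,38)"
```

```text
t 4.82 dock [-112.    -0.5] z 10.5 F dock [-3.32 -1.07  1.19] rot [ 0.1   0.61 -0.79] q [-0.55  0.66  1.65  0.65  1.21 -0.75] w 0.032
shift [ 7.9 51.   0.5] turn [-0.    0.02 -0.  ] t 4.9167
```

View pics/w6.png

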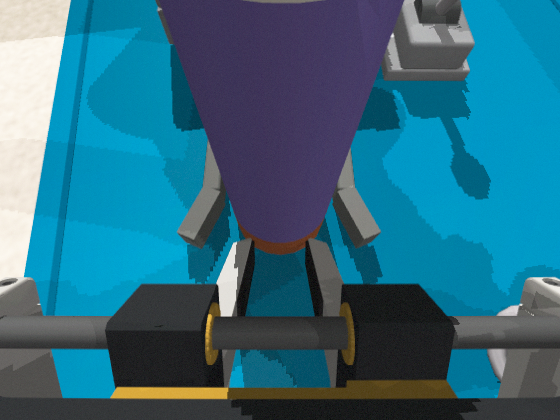

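View pics/t6c.png

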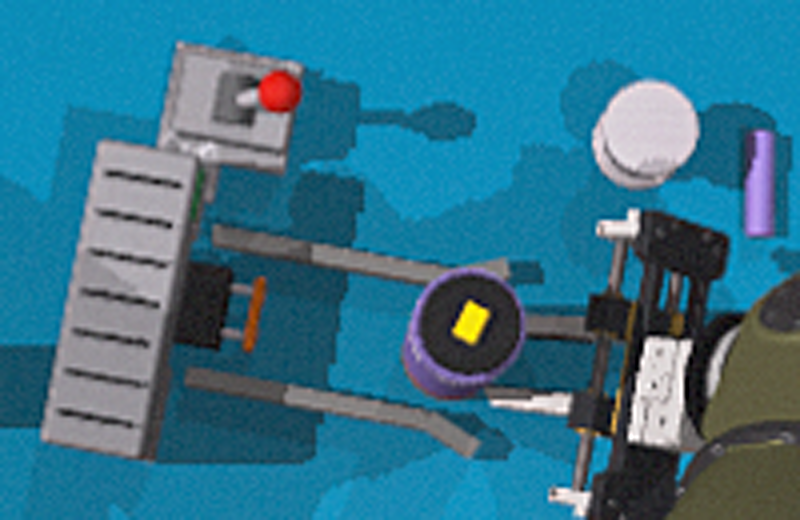

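```bash
python3 -c "
from h import *
for u in ([266,280],[257,350]): print(w2d(onz('t6',[u[0]/4+190,u[1]/4+130],.025)[0]))"
```

```text
[ 37.34811455 -21.18814638]
[34.68614894 21.65034226]
```

>>> jog_arm([
  [[1, 4, 0], [0, 0, 0], 32],
  [[1, 8, 0], [0, 0, 0], 32],
  [[2, 12, 0], [0, 0, 0], 32],
  [[2, 16, 0], [0, 0, 0], 32],
  [[3, 20, 0], [0, 0, 0], 32],
])

```text
time_s: 5.33
ee_pos: [0.5285, -0.081, 0.0104]
eef_rot: [3.139, -0.663, 1.413]
force: [-0.1, -3.8, 1.0]
grip_width: 0.0318
```

```bash
python3 -c "
from h import *
st();go(-60,0,11,38)"
```

```text
t 5.33 dock [-91.8  -0.2] z 10.4 F dock [-3.8  -0.47  1.03] rot [ 0.1   0.61 -0.79] q [-0.52  0.65  1.67  0.67  1.18 -0.74] w 0.032
shift [ 4.8 31.4  0.6] turn [0.   0.02 0.  ] t 5.3333
```

>>> jog_arm([
  [[1, 4, 0], [0, 0, 0], 32],
  [[1, 8, 0], [0, 0, 0], 32],
  [[2, 12, 0], [0, 0, 0], 32],
  [[2, 16, 0], [0, 0, 0], 32],
  [[3, 20, 0], [0, 0, 0], 32],
])

```text
time_s: 5.75
ee_pos: [0.5315, -0.061, 0.0104]
eef_rot: [3.139, -0.663, 1.413]
force: [-0.2, -2.9, 0.8]
grip_width: 0.0323
```

```bash
python3 -c "
from h import *
st();snap('wrist','w7');snap('top','t7');crop('t7',190,130,200,130,4,'t7c')"
```

```text
t 5.75 dock [-71.6   0. ] z 10.4 F dock [-2.86 -0.23  0.85] rot [ 0.1   0.61 -0.79] q [-0.49  0.64  1.68  0.69  1.16 -0.72] w 0.032
```

View pics/w7.png

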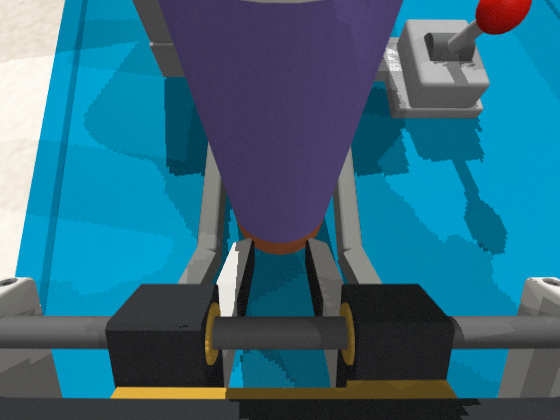

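View pics/t7c.png

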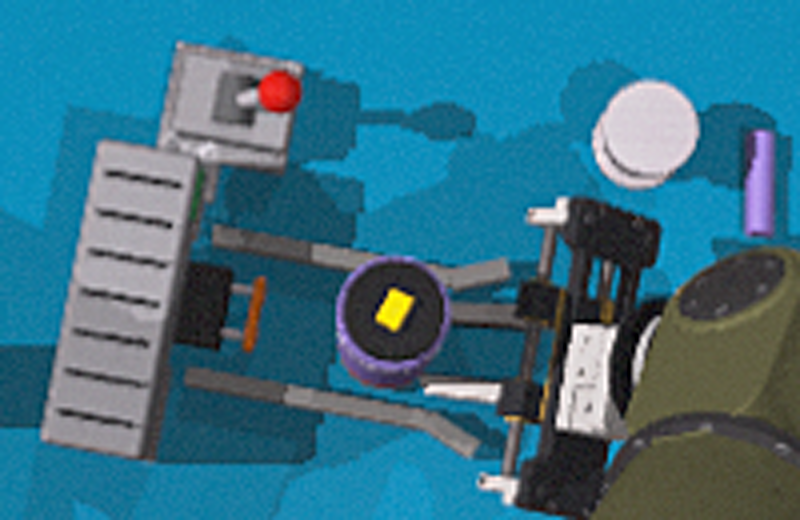

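>>> jog_arm([
  [[1, 4, 0], [0, 0, 0], 32],
  [[1, 8, 0], [0, 0, 0], 32],
  [[2, 12, 0], [0, 0, 0], 32],
  [[2, 16, 0], [0, 0, 0], 32],
  [[3, 20, 0], [0, 0, 0], 32],
])

```text
time_s: 6.27
ee_pos: [0.5345, -0.0409, 0.0104]
eef_rot: [3.139, -0.663, 1.413]
force: [-0.9, -2.6, 0.5]
grip_width: 0.0319
```

>>> jog_arm([
  [[0, 3, 0], [0, 0, 0], 32],
  [[1, 6, 0], [0, 0, 0], 32],
  [[1, 9, 0], [0, 0, 0], 32],
  [[2, 11, 0], [0, 0, 0], 32],
  [[2, 13, 0], [0, 0, 0], 32],
])

```text
time_s: 6.68
ee_pos: [0.5366, -0.0281, 0.0104]
eef_rot: [3.139, -0.663, 1.413]
force: [0.0, -3.4, 0.6]
grip_width: 0.0322
```

```bash
python3 -c "
from h import *
st();go(-25,0,11,38)"
```

```text
t 6.68 dock [-38.3   0.1] z 10.4 F dock [-3.33 -0.58  0.58] rot [ 0.1   0.61 -0.79] q [-0.43  0.63  1.71  0.72  1.13 -0.7 ] w 0.032
shift [ 2.2 13.2  0.6] turn [0.   0.02 0.  ] t 6.6833
```

Now feel for the pad, 2 mm per row.

>>> jog_arm([
  [[0, 2, 0], [0, 0, 0], 32],
  [[1, 4, 0], [0, 0, 0], 32],
  [[1, 6, 0], [0, 0, 0], 32],
  [[1, 8, 0], [0, 0, 0], 32],
  [[2, 10, 0], [0, 0, 0], 32],
])

```text
time_s: 7.1
ee_pos: [0.5384, -0.0182, 0.0104]
eef_rot: [3.139, -0.663, 1.413]
force: [-1.4, -3.7, 1.4]
grip_width: 0.0318
```

>>> jog_arm([
  [[0, 1, 0], [0, 0, 0], 32],
  [[0, 2, 0], [0, 0, 0], 32],
  [[0, 3, 0], [0, 0, 0], 32],
])

```text
time_s: 7.35
ee_pos: [0.5386, -0.0153, 0.0104]
eef_rot: [3.139, -0.663, 1.413]
force: [-0.6, -3.3, 1.5]
grip_width: 0.0316
```

```bash
python3 -c "
from h import *
st();snap('top','t8');crop('t8',190,130,200,130,4,'t8c')"
```

```text
t 7.35 dock [-25.4   0.2] z 10.4 F dock [-3.31  0.04  1.5 ] rot [ 0.1   0.61 -0.79] q [-0.41  0.63  1.72  0.73  1.11 -0.69] w 0.032
```

View pics/t8c.png

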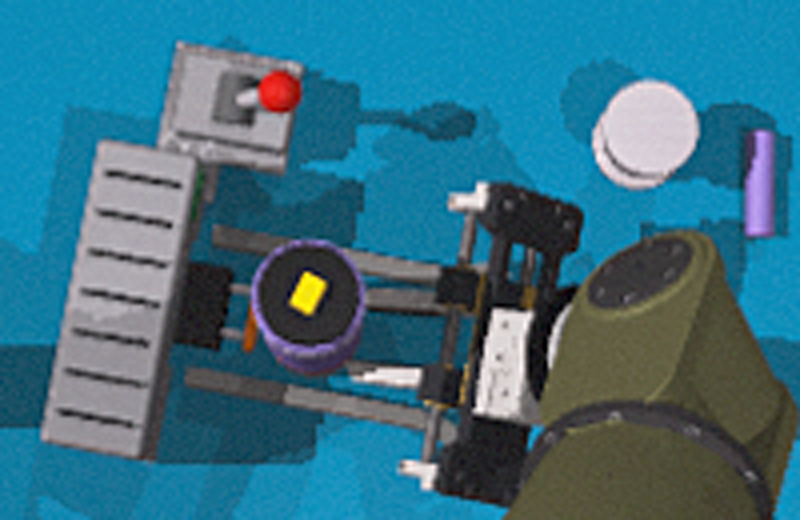

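>>> jog_arm([
  [[0, 1, 0], [0, 0, 0], 32],
  [[0, 2, 0], [0, 0, 0], 32],
])

```text
time_s: 7.57
ee_pos: [0.5386, -0.0134, 0.0105]
eef_rot: [3.139, -0.663, 1.413]
force: [-0.1, -3.3, -0.1]
grip_width: 0.0318
```

>>> jog_arm([
  [[0, 1, 0], [0, 0, 0], 32],
  [[1, 2, 0], [0, 0, 0], 32],
])

```text
time_s: 7.73
ee_pos: [0.5393, -0.0113, 0.0104]
eef_rot: [3.14, -0.663, 1.413]
force: [-3.5, -6.0, 1.0]
grip_width: 0.0322
```

>>> jog_arm([
  [[0, 1, 0], [0, 0, 0], 32],
  [[0, 2, 0], [0, 0, 0], 32],
])

```text
time_s: 7.9
ee_pos: [0.5396, -0.0096, 0.0104]
eef_rot: [3.139, -0.663, 1.413]
force: [-1.5, -7.8, 1.8]
grip_width: 0.0318
```

```bash
python3 -c "
from h import *
st()"
```

```text
t 7.9 dock [-19.6   0.1] z 10.4 F dock [-7.95  0.27  1.75] rot [ 0.1   0.61 -0.79] q [-0.39  0.62  1.72  0.73  1.11 -0.68] w 0.032
```

>>> jog_arm([
  [[0, 1, 0], [0, 0, 0], 32],
  [[0, 2, 0], [0, 0, 0], 32],
  [[1, 3, 0], [0, 0, 0], 32],
])

```text
time_s: 8.15
ee_pos: [0.5404, -0.0069, 0.0104]
eef_rot: [3.139, -0.662, 1.413]
force: [-5.0, -10.2, 1.6]
grip_width: 0.0321
```

>>> jog_arm([
  [[0, 1, 0], [0, 0, 0], 32],
  [[0, 2, 0], [0, 0, 0], 32],
])

```text
time_s: 8.32
ee_pos: [0.5406, -0.0051, 0.0104]
eef_rot: [3.138, -0.662, 1.413]
force: [-2.9, -11.4, 2.8]
grip_width: 0.0319
```

```bash
python3 -c "
from h import *
st();snap('top','t9');snap('wrist','w9');snap('side','s9');st();crop('t9',190,130,200,130,4,'t9c')"
```

```text
t 8.32 dock [-14.9  -0.2] z 10.4 F dock [-11.68   1.04   2.79] rot [ 0.1   0.61 -0.79] q [-0.39  0.62  1.72  0.74  1.1  -0.68] w 0.032
t 8.47 dock [-14.9  -0.1] z 10.4 F dock [-10.38   1.36   0.77] rot [ 0.1   0.61 -0.79] q [-0.39  0.62  1.72  0.74  1.1  -0.68] w 0.032
```

View pics/t9c.png

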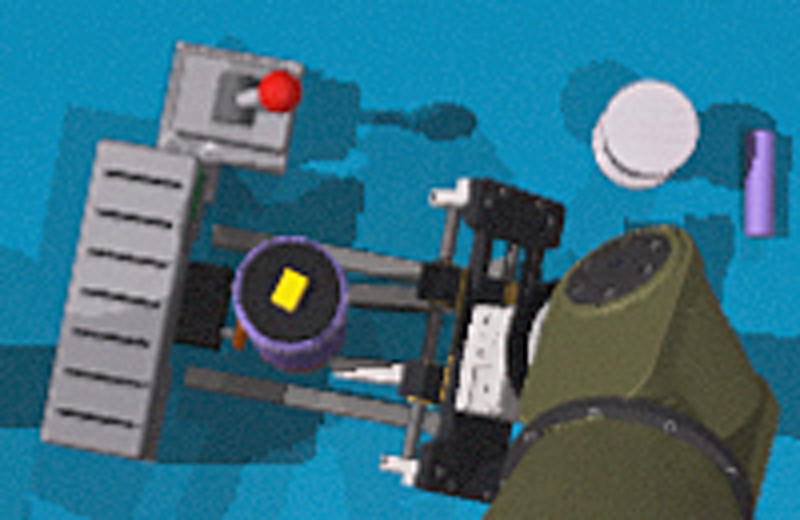

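View pics/w9.png

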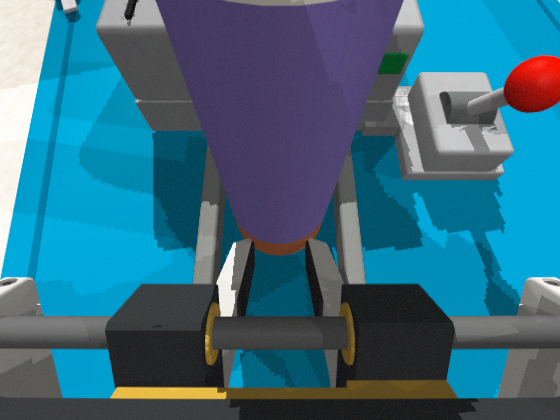

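>>> jog_arm([
  [[0, 1, 0], [0, 0, 0], 32],
  [[0, 2, 0], [0, 0, 0], 32],
])

```text
time_s: 8.63
ee_pos: [0.5407, -0.0033, 0.0104]
eef_rot: [3.138, -0.662, 1.413]
force: [-3.1, -12.2, 2.2]
grip_width: 0.0321
```

```bash
python3 -c "
from h import *
st()"
```

```text
t 8.63 dock [-13.2   0. ] z 10.4 F dock [-12.52   1.1    2.25] rot [ 0.1   0.61 -0.79] q [-0.38  0.62  1.72  0.74  1.1  -0.67] w 0.032
```

>>> jog_arm([
  [[0, 1, 0], [0, 0, 0], 32],
  [[0, 1, 0], [0, 0, 0], 32],
  [[0, 1, 0], [0, 0, 0], 32],
])

```text
time_s: 8.88
ee_pos: [0.5407, -0.0023, 0.0104]
eef_rot: [3.138, -0.662, 1.413]
force: [-2.1, -12.9, 1.2]
grip_width: 0.0318
```

```bash
python3 -c "
from h import *
st()"
```

```text
t 8.88 dock [-12.2   0.2] z 10.4 F dock [-13.1    0.07   1.19] rot [ 0.1   0.61 -0.79] q [-0.38  0.62  1.72  0.74  1.1  -0.67] w 0.032
```

>>> jog_arm([
  [[0, 0, 0], [0, 0, 0], 32],
  [[0, 0, 0], [0, 0, 0], 32],
  [[0, 0, 0], [0, 0, 0], 32],
  [[0, 0, 0], [0, 0, 0], 32],
  [[0, 0, 0], [0, 0, 0], 32],
])

```text
time_s: 9.3
ee_pos: [0.5407, -0.0023, 0.0104]
eef_rot: [3.138, -0.662, 1.413]
force: [-2.6, -11.3, 2.1]
grip_width: 0.0318
```

```bash
python3 -c "
from h import *
st()"
```

```text
t 9.3 dock [-12.2   0.2] z 10.4 F dock [-11.57   0.75   2.11] rot [ 0.1   0.61 -0.79] q [-0.38  0.62  1.72  0.74  1.1  -0.67] w 0.032
```

>>> jog_arm([
  [[0, 1, 0], [0, 0, 0], 32],
  [[0, 1, 0], [0, 0, 0], 32],
  [[0, 1, 0], [0, 0, 0], 32],
  [[0, 1, 0], [0, 0, 0], 32],
  [[0, 1, 0], [0, 0, 0], 32],
])

```text
time_s: 9.72
ee_pos: [0.5407, -0.0015, 0.0104]
eef_rot: [3.138, -0.662, 1.413]
force: [-3.2, -12.5, 1.8]
grip_width: 0.0321
```

>>> jog_arm([
  [[0, 0, 0], [0, 0, 0], 32],
  [[0, 0, 0], [0, 0, 0], 32],
  [[0, 0, 0], [0, 0, 0], 32],
  [[0, 0, 0], [0, 0, 0], 32],
  [[0, 0, 0], [0, 0, 0], 32],
])

```text
time_s: 10.13
ee_pos: [0.5407, -0.0015, 0.0104]
eef_rot: [3.138, -0.662, 1.413]
force: [-2.6, -13.2, 1.8]
grip_width: 0.0324
```

>>> jog_arm([
  [[0, 0, 0], [0, 0, 0], 32],
  [[0, 0, 0], [0, 0, 0], 32],
  [[0, 0, 0], [0, 0, 0], 32],
  [[0, 0, 0], [0, 0, 0], 32],
  [[0, 0, 0], [0, 0, 0], 32],
])

```text
time_s: 10.55
ee_pos: [0.5408, -0.0015, 0.0104]
eef_rot: [3.138, -0.662, 1.413]
force: [-2.5, -13.6, 1.2]
grip_width: 0.0322
```

```bash
python3 -c "
from h import *
st()"
```

```text
t 10.55 dock [-11.4   0.3] z 10.4 F dock [-13.82   0.34   1.16] rot [ 0.1   0.61 -0.79] q [-0.38  0.62  1.72  0.74  1.1  -0.67] w 0.032
```

>>> jog_arm([
  [[0, 0, 0], [0, 0, 0], 32],
  [[0, 0, 0], [0, 0, 0], 32],
  [[0, 0, 0], [0, 0, 0], 32],
  [[0, 0, 0], [0, 0, 0], 32],
  [[0, 0, 0], [0, 0, 0], 32],
])

```text
time_s: 10.97
ee_pos: [0.5407, -0.0015, 0.0104]
eef_rot: [3.138, -0.662, 1.413]
force: [-2.4, -13.2, 1.4]
grip_width: 0.0321
```

>>> jog_arm([
  [[0, -1, 0], [0, 0, 0], 32],
  [[0, -2, 0], [0, 0, 0], 32],
  [[0, -3, 0], [0, 0, 0], 32],
  [[-1, -4, 0], [0, 0, 0], 32],
  [[-1, -5, 0], [0, 0, 0], 32],
])

```text
time_s: 11.38
ee_pos: [0.5394, -0.0053, 0.0105]
eef_rot: [3.139, -0.663, 1.413]
force: [0.0, -2.2, 0.1]
grip_width: 0.0317
```

>>> jog_arm([
  [[0, -1, 0], [0, 0, 0], 32],
  [[0, -2, 0], [0, 0, 0], 32],
  [[0, -3, 0], [0, 0, 0], 32],
  [[-1, -4, 0], [0, 0, 0], 32],
  [[-1, -5, 0], [0, 0, 0], 32],
])

```text
time_s: 11.8
ee_pos: [0.5384, -0.0103, 0.0104]
eef_rot: [3.139, -0.664, 1.413]
force: [-0.1, -0.2, -0.2]
grip_width: 0.0318
```

```bash
python3 -c "
from h import *
st()"
```

```text
t 11.8 dock [-20.4   1.2] z 10.4 F dock [-0.25  0.07 -0.23] rot [ 0.1   0.61 -0.79] q [-0.4   0.62  1.72  0.73  1.11 -0.68] w 0.032
```

>>> jog_arm([
  [[-1, -5, 0], [0, 0, 0], 32],
  [[-2, -15, 0], [0, 0, 0], 32],
  [[-5, -30, 0], [0, 0, 0], 32],
  [[-8, -50, 0], [0, 0, 0], 32],
  [[-12, -75, 5], [0, 0, 0], 32],
])

```text
time_s: 12.22
ee_pos: [0.5257, -0.086, 0.0149]
eef_rot: [3.141, -0.664, 1.413]
force: [-0.0, 0.7, 0.3]
grip_width: 0.0323
```

```bash
python3 -c "
from h import *
st();snap('top','t10');snap('wrist','w10');crop('t10',190,130,200,130,4,'t10c')
go(-160,-60,150,30)
go(10,-125,150,30);go(0,-125,150,0,-90)"
```

```text
t 12.22 dock [-97.2   1.7] z 14.9 F dock [0.74 0.14 0.32] rot [ 0.1   0.61 -0.79] q [-0.53  0.64  1.67  0.66  1.2  -0.74] w 0.032
shift [ 50.1 -68.9 134.1] turn [-1.57  0.29  0.04] t 12.3167
shift [141.2  88.7 134.1] turn [-1.57  0.29  0.04] t 12.3167
shift [139.6  78.8 134.1] turn [ -4.88   6.84 -17.25] t 12.3167
```

View pics/t10c.png

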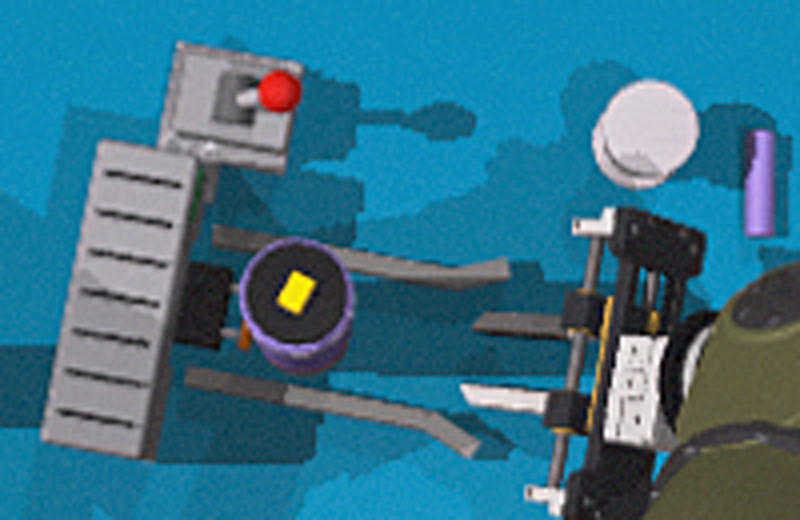

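View pics/w10.png

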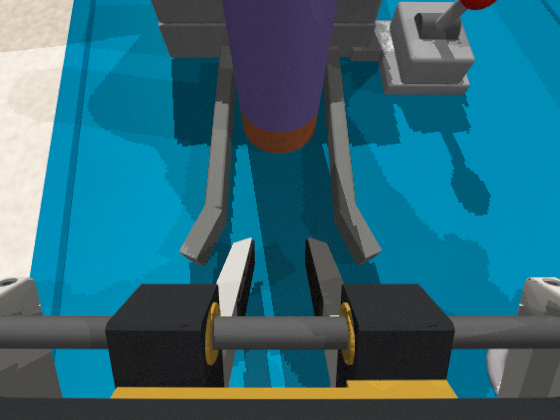

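>>> jog_arm([
  [[-2, -10, 25], [0, 0, 0], 20],
  [[-2, -10, 55], [0, 0, 0], 10],
  [[10, -10, 85], [0, 0, 0], 0],
  [[40, -10, 87], [0, 0, 0], 0],
  [[75, -10, 87], [0, 0, 0], 0],
])

```text
time_s: 12.73
ee_pos: [0.6027, -0.096, 0.1051]
eef_rot: [3.135, -0.662, 1.415]
force: [0.3, -1.2, -0.3]
grip_width: 0.0024
```

```bash
python3 -c "
from h import *
st();go(-60,-133,87,38);go(5,-133,87,38)"
```

```text
t 12.73 dock [-94.9 -75.9] z 105.1 F dock [-1.09 -0.51 -0.31] rot [ 0.1   0.61 -0.79] q [-0.48  0.64  1.42  0.64  1.37 -0.55] w 0.002
shift [ 62.   25.5 -18.1] turn [0.02 0.06 0.02] t 12.7333
shift [ 72.2  89.7 -18.1] turn [0.02 0.06 0.02] t 12.7333
```

>>> jog_arm([
  [[30, 6, -5], [0, 0, 0], 0],
  [[60, 12, -10], [0, 0, 0], 0],
  [[62, 26, -18], [0, 0, 0], 0],
  [[65, 45, -18], [0, 0, 0], 0],
  [[68, 60, -18], [0, 0, 0], 0],
])

```text
time_s: 13.15
ee_pos: [0.6693, -0.0341, 0.0833]
eef_rot: [3.142, -0.664, 1.412]
force: [0.5, 0.1, 0.2]
grip_width: 0.0002
```

```bash
python3 -c "
from h import *
st();go(20,-133,87,38);snap('wrist','w11');snap('top','t11');crop('t11',190,130,200,130,4,'t11c')"
```

```text
t 13.15 dock [ -23.2 -131.9] z 83.3 F dock [ 0.18 -0.43  0.25] rot [ 0.1   0.61 -0.79] q [-0.35  0.75  1.28  0.67  1.33 -0.44] w 0.0
shift [ 8.  42.5  3.7] turn [-0.01  0.   -0.  ] t 13.15
```

View pics/t11c.png

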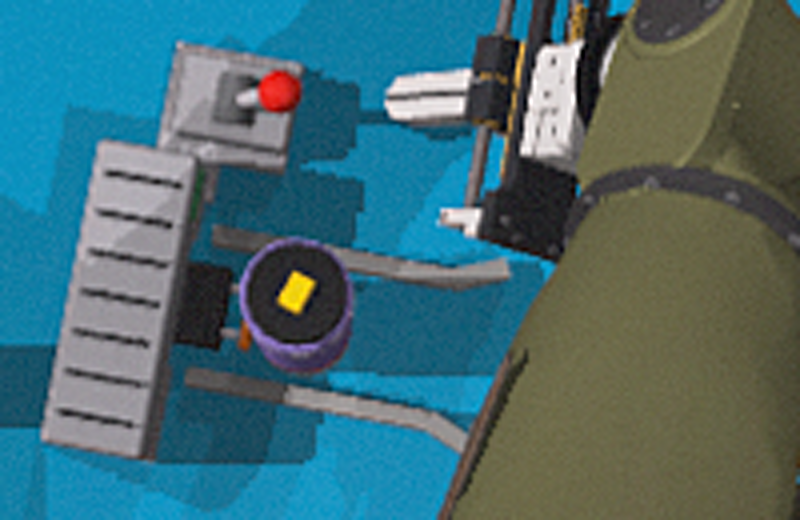

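View pics/w11.png

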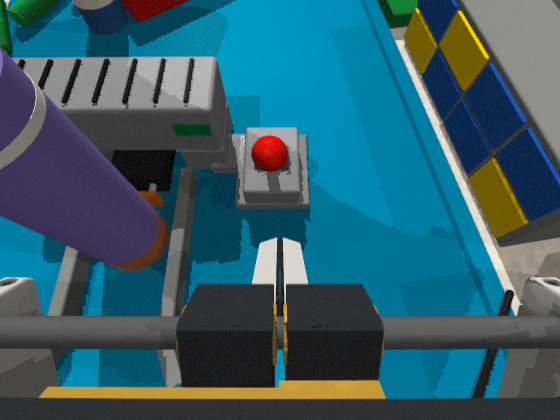

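>>> jog_arm([
  [[2, 10, 2], [0, 0, 0], 0],
  [[3, 20, 3], [0, 0, 0], 0],
  [[5, 30, 3], [0, 0, 0], 0],
  [[6, 36, 3], [0, 0, 0], 0],
  [[7, 42, 3], [0, 0, 0], 0],
])

```text
time_s: 13.67
ee_pos: [0.6766, 0.0073, 0.0876]
eef_rot: [3.139, -0.663, 1.414]
force: [-0.3, 0.3, -0.8]
grip_width: 0.0005
```

>>> jog_arm([
  [[0, 4, 0], [0, 0, 0], 0],
  [[1, 8, 0], [0, 0, 0], 0],
  [[2, 12, 0], [0, 0, 0], 0],
  [[2, 16, 0], [0, 0, 0], 0],
  [[3, 20, 0], [0, 0, 0], 0],
])

```text
time_s: 14.08
ee_pos: [0.6803, 0.026, 0.0889]
eef_rot: [3.136, -0.663, 1.414]
force: [-0.7, -8.2, 12.9]
grip_width: 0.0005
```

```bash
python3 -c "
from h import *
st();snap('wrist','w12');snap('top','t12');crop('t12',190,130,200,130,4,'t12c')"
```

```text
t 14.08 dock [  37.8 -133.2] z 88.9 F dock [-8.23 -0.63 12.91] rot [ 0.1   0.61 -0.79] q [-0.26  0.73  1.3   0.7   1.27 -0.37] w 0.001
```

View pics/t12c.png

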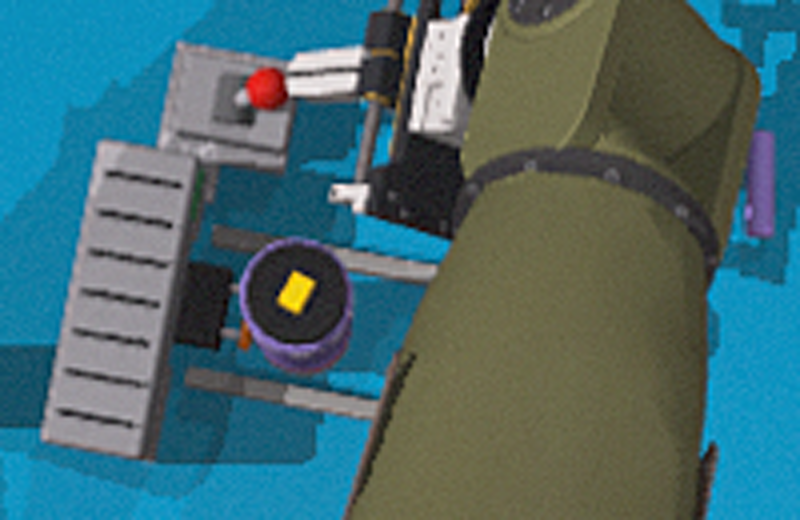

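View pics/w12.png

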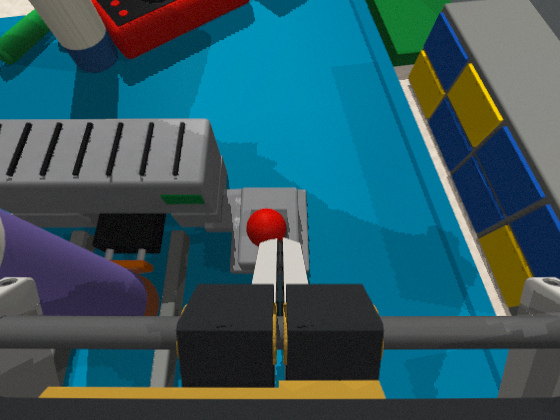

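>>> jog_arm([
  [[-1, -6, 0], [0, 0, 0], 0],
  [[-2, -14, 0], [0, 0, 0], 0],
  [[-3, -18, -6], [0, 0, 0], 0],
  [[-3, -18, -13], [0, 0, 0], 0],
  [[-3, -18, -13], [0, 0, 0], 0],
])

```text
time_s: 14.6
ee_pos: [0.6756, 0.0083, 0.0721]
eef_rot: [-3.14, -0.663, 1.41]
force: [0.3, -0.4, -0.1]
grip_width: 0.0003
```

```bash
python3 -c "
from h import *
st()"
```

```text
t 14.6 dock [  19.7 -131.4] z 72.1 F dock [-0.32 -0.36 -0.09] rot [ 0.1   0.61 -0.79] q [-0.29  0.75  1.3   0.69  1.27 -0.41] w 0.0
```

>>> jog_arm([
  [[1, 5, 3], [0, 0, 0], 0],
  [[2, 10, 5], [0, 0, 0], 0],
  [[2, 14, 5], [0, 0, 0], 0],
  [[3, 18, 5], [0, 0, 0], 0],
  [[3, 22, 5], [0, 0, 0], 0],
])

```text
time_s: 15.02
ee_pos: [0.6798, 0.0312, 0.0798]
eef_rot: [3.138, -0.663, 1.414]
force: [0.7, -1.7, 1.1]
grip_width: 0.0007
```

```bash
python3 -c "
from h import *
st();snap('wrist','w13')"
```

```text
t 15.02 dock [  42.9 -131.9] z 79.8 F dock [-1.55 -0.99  1.09] rot [ 0.1   0.61 -0.79] q [-0.26  0.74  1.31  0.7   1.26 -0.38] w 0.001
```

View pics/w13.png

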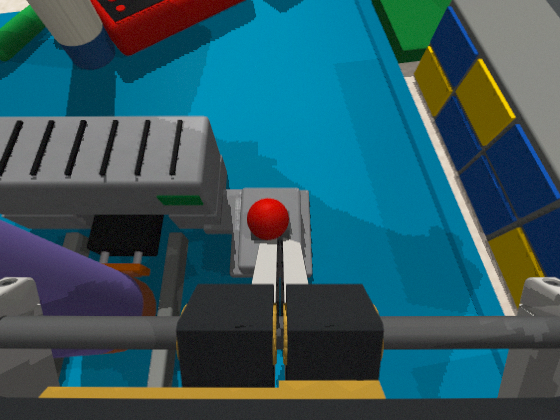

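Light force and the ball is moving. Continue forward.

>>> jog_arm([
  [[1, 4, 0], [0, 0, 0], 0],
  [[1, 8, 0], [0, 0, 0], 0],
  [[2, 12, 0], [0, 0, 0], 0],
  [[3, 16, 0], [0, 0, 0], 0],
  [[3, 20, 0], [0, 0, 0], 0],
])

```text
time_s: 15.48
ee_pos: [0.6827, 0.051, 0.0794]
eef_rot: [3.139, -0.663, 1.413]
force: [1.2, -2.4, 0.9]
grip_width: 0.0004
```

```bash
python3 -c "
from h import *
st();snap('wrist','w14');snap('top','t14');crop('t14',190,130,200,130,4,'t14c')"
```

```text
t 15.48 dock [  62.9 -131.6] z 79.4 F dock [-2.23 -1.58  0.86] rot [ 0.1   0.61 -0.79] q [-0.23  0.74  1.31  0.71  1.24 -0.36] w 0.0
```

View pics/t14c.png

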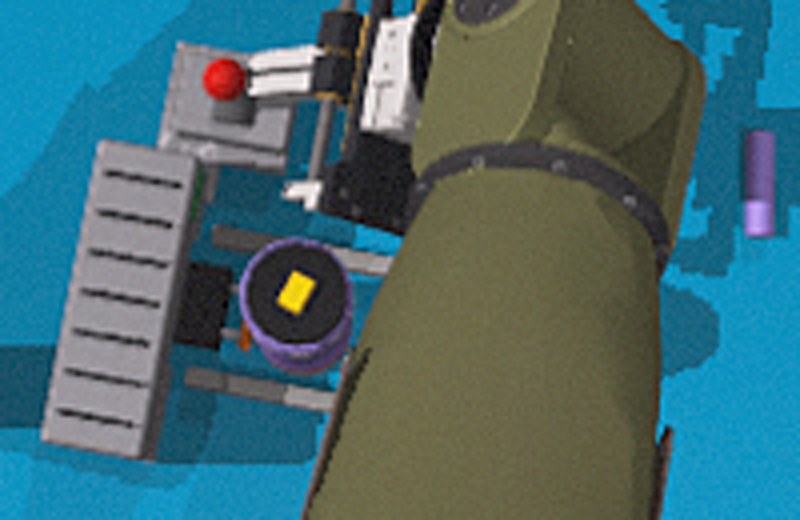

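View pics/w14.png

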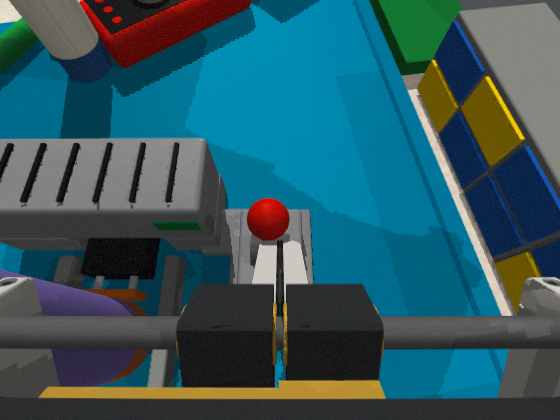

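```bash
python3 -c "
from h import *
snap('side','s14');crop('s14',100,100,260,190,3,'s14c')"
```

```text
(no output)
```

View pics/s14c.png

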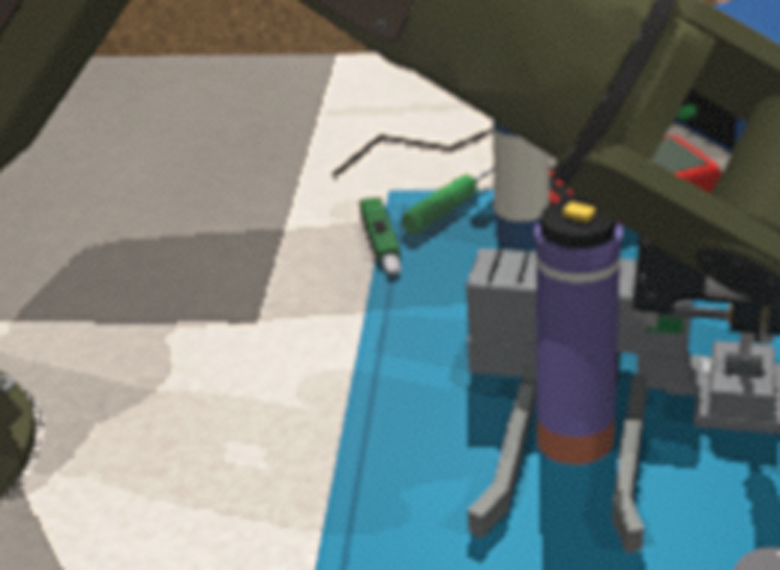

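```bash
python3 -c "
from h import *
for u in ([590,165],[620,185],[560,170]):
    e,d=ray('s14',[u[0]/3+100,u[1]/3+100])
    for y in(-.1,-.06,-.03,0,.03): print(u,y,(e+d[0]*(y-e[1])/d[0][1]).round(3))
for y0 in ([370,330],[345,400]):
    e,d=ray('t14',[y0[0]/4+190,y0[1]/4+130])
    for z in(.2,.3,.4): print(y0,z,w2d(e+d[0]*(z-e[2])/d[0][2]).round(0))
"
```

```text
[590, 165] -0.1 [ 0.547 -0.1    0.3  ]
[590, 165] -0.06 [ 0.549 -0.06   0.279]
[590, 165] -0.03 [ 0.55  -0.03   0.264]
[590, 165] 0 [0.551 0.    0.249]
[590, 165] 0.03 [0.553 0.03  0.233]
[620, 185] -0.1 [ 0.564 -0.1    0.287]
[620, 185] -0.06 [ 0.567 -0.06   0.266]
[620, 185] -0.03 [ 0.569 -0.03   0.25 ]
[620, 185] 0 [0.572 0.    0.234]
[620, 185] 0.03 [0.574 0.03  0.218]
[560, 170] -0.1 [ 0.53  -0.1    0.297]
[560, 170] -0.06 [ 0.531 -0.06   0.276]
[560, 170] -0.03 [ 0.531 -0.03   0.261]
[560, 170] 0 [0.532 0.    0.245]
[560, 170] 0.03 [0.532 0.03  0.229]
[370, 330] 0.2 [-31.  13.]
[370, 330] 0.3 [-31.  22.]
[370, 330] 0.4 [-31.  30.]
[345, 400] 0.2 [-25.  51.]
[345, 400] 0.3 [-26.  56.]
[345, 400] 0.4 [-27.  61.]
```

>>> jog_arm([
  [[1, 4, 0], [0, 0, 0], 0],
  [[1, 8, 0], [0, 0, 0], 0],
  [[2, 11, -1], [0, 0, 0], 0],
  [[2, 14, -1], [0, 0, 0], 0],
  [[3, 17, -1], [0, 0, 0], 0],
])

```text
time_s: 16.05
ee_pos: [0.6853, 0.0679, 0.0781]
eef_rot: [3.14, -0.663, 1.413]
force: [-0.3, -1.2, -3.6]
grip_width: 0.0007
```

```bash
python3 -c "
from h import *
st()"
```

```text
t 16.05 dock [  80.  -131.5] z 78.1 F dock [-1.27  0.14 -3.57] rot [ 0.1   0.61 -0.79] q [-0.2   0.74  1.31  0.71  1.22 -0.34] w 0.001
```

>>> jog_arm([
  [[0, 2, 0], [0, 0, 0], 0],
  [[1, 4, 0], [0, 0, 0], 0],
  [[1, 6, 0], [0, 0, 0], 0],
])

```text
time_s: 16.3
ee_pos: [0.6865, 0.0737, 0.0781]
eef_rot: [3.14, -0.663, 1.413]
force: [0.4, -3.0, -3.4]
grip_width: 0.0
```

```bash
python3 -c "
from h import *
st();snap('wrist','w15');snap('top','t15');crop('t15',190,130,200,130,4,'t15c')"
```

```text
t 16.3 dock [  85.9 -131.8] z 78.1 F dock [-2.85 -0.86 -3.44] rot [ 0.1   0.61 -0.79] q [-0.19  0.74  1.31  0.72  1.22 -0.33] w 0.0
```

View pics/t15c.png

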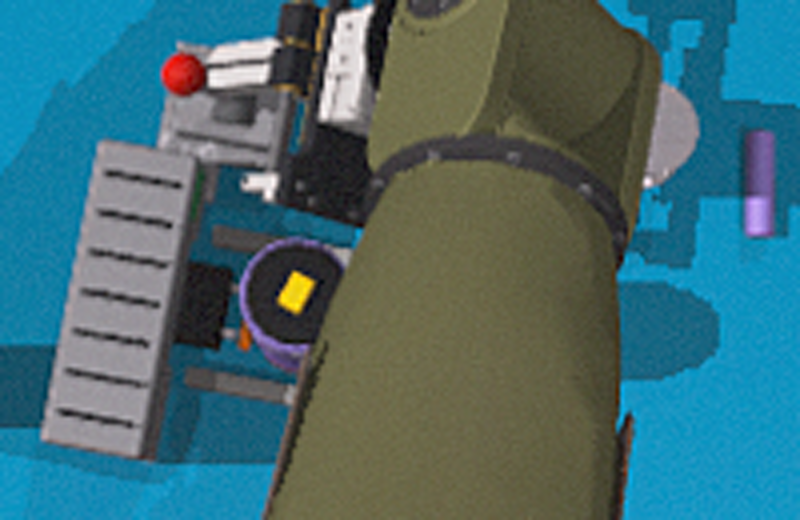

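View pics/w15.png

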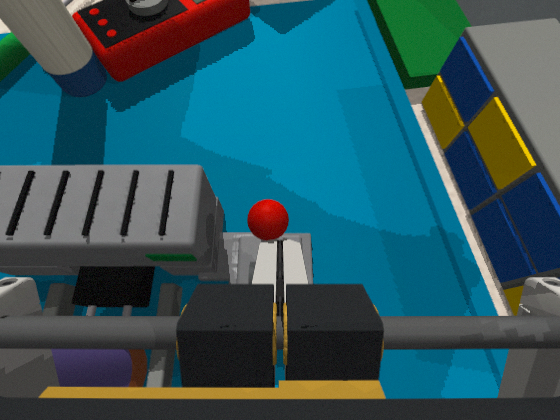

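```bash
python3 -c "
from h import *
print(w2d(onz('t15',[183/4+190,75/4+130],.088)[0]))
e,d=ray('w15',[267,220])
print([ (round(float(z),3),w2d(e+d[0]*(z-e[2])/d[0][2]).round(1)) for z in (.084,.088,.092)])"
```

```text
[ 103.91429658 -123.69370145]
[(0.084, array([ 105. , -124.3])), (0.088, array([ 103.4, -124.4])), (0.092, array([ 101.9, -124.6]))]
```

>>> jog_arm([
  [[0, 2, 0], [0, 0, 0], 0],
  [[0, 3, 0], [0, 0, 0], 0],
])

```text
time_s: 16.57
ee_pos: [0.6867, 0.0756, 0.0785]
eef_rot: [3.138, -0.662, 1.413]
force: [-1.7, -13.4, 0.1]
grip_width: 0.0003
```

```bash
python3 -c "
from h import *
st()"
```

```text
t 16.57 dock [  87.8 -131.7] z 78.5 F dock [-13.53  -0.47   0.08] rot [ 0.1   0.61 -0.79] q [-0.19  0.74  1.31  0.72  1.21 -0.33] w 0.0
```

>>> jog_arm([
  [[0, -4, 0], [0, 0, 0], 0],
  [[-2, -12, 0], [0, 0, 0], 0],
  [[-4, -25, 0], [0, 0, 0], 0],
  [[-7, -45, 5], [0, 0, 0], 0],
  [[-12, -75, 10], [0, 0, 0], 0],
])

```text
time_s: 16.98
ee_pos: [0.674, 0.0018, 0.0886]
eef_rot: [3.14, -0.664, 1.415]
force: [0.6, -0.1, 0.4]
grip_width: 0.0006
```

>>> jog_arm([
  [[-5, -30, 10], [0, 0, 0], 0],
  [[-10, -65, 30], [0, 0, 0], 0],
  [[-15, -100, 60], [0, 0, 0], 0],
  [[-20, -125, 80], [0, 0, 0], 0],
  [[-20, -125, 80], [0, 0, 0], 0],
])

```text
time_s: 17.4
ee_pos: [0.6547, -0.1299, 0.1736]
eef_rot: [3.13, -0.661, 1.414]
force: [0.2, -0.2, 0.0]
grip_width: 0.0009
```

```bash
python3 -c "
from h import *
st();snap('side','s16');snap('top','t16');crop('t16',190,130,200,130,4,'t16c');crop('s16',200,130,180,180,3.3,'s16c')"
```

```text
t 17.4 dock [-120.1 -132.6] z 173.6 F dock [-0.15 -0.23  0.05] rot [ 0.11  0.6  -0.79] q [-0.49  0.69  1.15  0.62  1.54 -0.43] w 0.001
```

View pics/t16c.png

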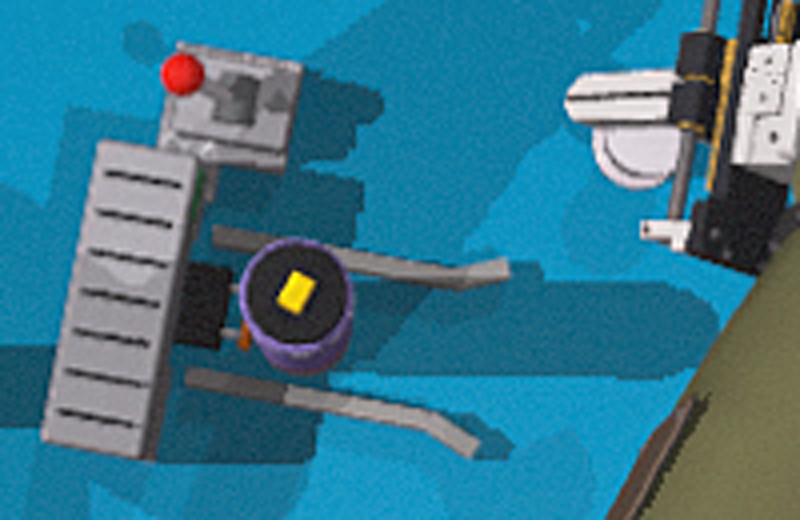

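View pics/t16.png

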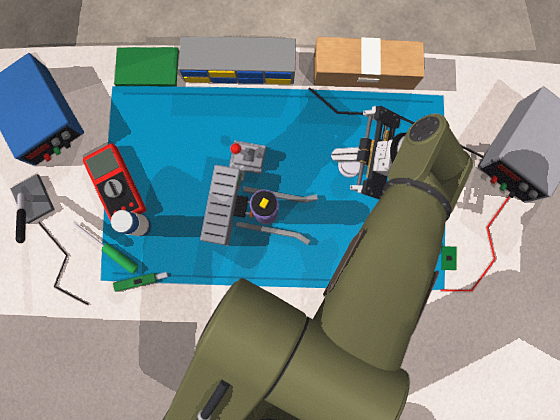

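View pics/s16c.png

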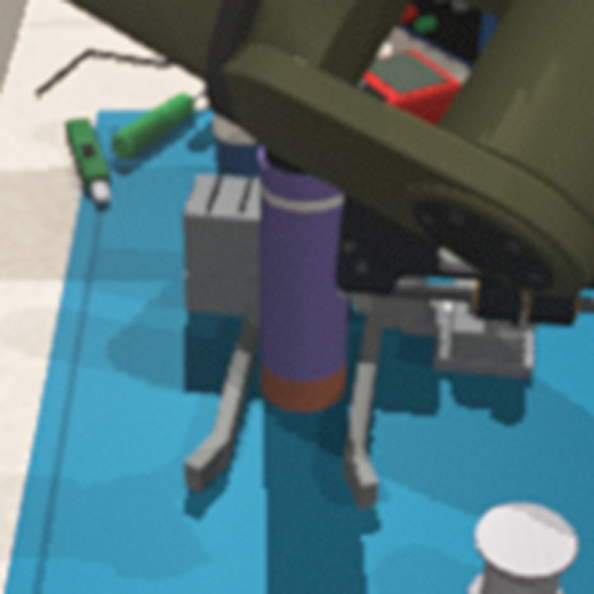

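```bash
python3 -c "
from h import *
print(ctrl.hand_in())"
```

```text
the job is handed in; nothing more can be done
None
```

The battery pack is in the dock, standing upright against the sprung contacts, and the switch lever is over to on. I handed the job in at about 17.5 s, with the arm clear and no contact force.

- **Pushing in:** I slid the pack along the mat between both fingertips, pushing about 15 mm above the mat. Sliding took roughly 3.5 N. The pad was first felt with its face about 40 mm into the dock.
- **Holding on the pad:** The readings were 12.9–13.8 N for about 1.3 s, so about 10 N on top of sliding. No reading went above 14 N and the pad was not bottomed out. An earlier hold had sagged to about 11.6 N, so I went in 1 mm more before this one.
- **Easing off:** The pack stayed put as I backed away. Its cap was at the same place in the top view before and after the switch was worked.
- **Switch:** My first push was too high and the fingertip rode up on the ball, reaching about 15 N. I backed off, lowered the fingers and pushed again to the lever's end stop, where the force rose to 13.5 N. The ball then measured at dock x of about 104 mm, which matches fully on.
- **Other things on the bench:** Nothing else was touched as far as I know. The last top picture shows the meter, spray can, screwdriver and knife where they were and the spool partly hidden. The arm covered the tray, tape ring and single cell, so those three were not seen again at the end.

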